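Eject the large treatment head and trap it

ROBOT

A 6-joint arm with a two-finger parallel gripper is mounted at the origin on the work surface. World frame = base frame: x ahead of the robot, y to its left, z up, the work surface at z = 0. Lengths are in m, angles in degrees, forces in N, time in s.
With the tool pointing down it reaches from about 0.375 to 0.975 m from the base axis. Payload 3.8 kg.
Tool frame: the origin (TCP) lies at the very end of the fingers, on their centre line; the grasp point (between the pads) lies 19 mm behind it (ctrl.pinch_z is the distance from the TCP to the grasp point, in m); y points along the fingers, z is the direction in which the jaws open and shut, and the axes are right-handed (so a half turn about y gives the same grasp; the last joint's range is limited). The gripper opens to 85 mm and grips with 20 to 120 N. Pads are 22 mm wide; open, the fingers measure 114 mm over their backs; the gripper's body (76 mm by 85 mm) begins 54 mm behind the grasp point. The pads swing forward as they close: fully open they stand 13 mm farther back than shut.
Start: joints at [72.428, 15.12, 91.902, -0, 72.978, -2.114], TCP at [0.18, 0.651, 0.231] pointing down, gripper open.
Joint ranges: [-150.88, 150.88], [-54.13, 125.18], [17.81, 147.31], [-75.09, 255.09], [0, 152.58], [-146.25, 146.25]. Speed limits (degrees/s): [147.25, 147.25, 180, 180, 180, 180].

INTERFACE

Orientations are given as [roll, pitch, yaw] about the fixed x, y, z axes, in that order (R = Rz(yaw) Ry(pitch) Rx(roll)).
In Python, from plant import ctrl, eyes gives the robot as it stands. The module is installed in compiled form; this text tells all that it offers.
- The arm moves only by the shell command python3 -m crank 'ROWS' [FORCE]. ROWS is JSON, a list of rows, each a list of 5 numbers: the closure, from 0 (fully open) to 1 (shut), then the shift along the world's x, y, z in cm, then the turn about the world's z in degrees. In form: [[grip, dx, dy, dz, turn], ...]. A call has 1 to 20 rows; each row is the pose to reach, as a shift and turn from the pose commanded when the call began; what a row does not reach only later rows make up. A row lasts 1/12 s, in which the tool goes at most 41.7 mm and 7.16 degrees, less where a joint would pass 70% of its speed; a pose out of reach is approached as far as the arm can. A call with a gripper value outside its range is refused whole. The fingers move at their own pace and stop on an object; FORCE is the grip in N (left out, the last holds). Time passes only in rows, so rows that repeat a pose let the fingers close. It gives the time, the measured TCP pose, the force and the opening at its end, in the units of the state.
- ctrl.get_state(): the state, without advancing time (a new reading comes with each control period).
- eyes.grab_frame(name): name is "scene" or "side" or "wrist"; returns a dict with "pixels" (384x512x3 uint8, red, green, blue), "camera_matrix" (3x3 intrinsics, pixels), "R" (3x3) and "t" (3): a world point X has camera coordinates R X + t. Camera axes: x right, y down, z forward; pixel columns grow to the right and rows downward; lengths in m; the calibration is good to about 2 mm. The wrist camera is an equidistant fisheye: a pixel r from the principal point sees the ray r / f radians off the axis. A picture is of the moment at which its call begins. There is no depth.
- ctrl.finish_job(): hands the job in, once; it reports no verdict.
The state is a dict: "time": time; "joints": joint angles; "qd": joint speeds; "joint_efforts": joint torques, N m; "ee_pos": TCP position; "tcp_rot": TCP orientation; "ft_force": force on the tool from outside, world axes, zero at the start; "torque": the same for the moment, N m; "gripper_width": opening from 0.0 (shut) to 1.0 (fully open).
Only numpy, scipy, OpenCV 4.12 (cv2) and the standard library are available. Lean on these libraries where they do the work, as an engineer would, in place of code of your own. Each camera call takes 0.05 s, during which the arm holds its last target.

TASK

On the therapy console, press the eject key beside the bay that holds the treatment head with the large round steel face, and trap the head with your other finger as its spring pops it out, before it slides away down the slideway. Finish while still holding it there with the finger, at rest on the slideway, popped out by about one to three centimetres and its rear still in the bay. Only press and block: lift or pinch nothing, and leave the other head, its key and everything else on the table alone.

Things in the scene. Friction and masses are not known exactly. Their poses are not given: they have to be found in the camera images.
- console: White and navy therapy console, 305 mm deep, 250 mm wide, fixed. Origin: on the table, midway between its two bays, in the plane of the parked heads' front faces. x points back into the console (heads are ejected along -x), y to its left, z up; turned up to 0.3 rad about z. Behind x = 100 mm its body with the screen is 100 mm high; a handpiece 160 mm high stands at x 170, y -155 mm.
- head_large: Treatment head to eject: white cartridge 64 mm long (x), 40 wide, 24 high, about 110 g, with a LARGE round steel disc (36 mm diameter, 2.5 mm proud) on top. Origin: centre of its underside; axes parallel to the console's. Parked in either bay: console x = +32 mm, y = +34 or -34 mm, z = 30 mm; its front face is then at console x = 0. Freed, it shoots out and slides off the slideway's end unless blocked.
- slideway (a point): Point on the console's grey slideway, in the middle of its open end (console x = -75 mm, y = 0), from which things drop to the table. The slideway is a flat smooth surface 30 mm above the table, 132 mm wide, running back 175 mm. Beside it, at console y = +-66 to +-122 mm, are side decks 38 mm above the table that carry the eject keys.
- bay_left (a point): Floor of the left bay (console x = 32, y = +34, z = 30 mm), a trough 43.5 mm wide, open above and in front, with walls 48 mm above the table from console x = -4 to 100 mm. A spring pusher at its back presses the head forward with 3 N (2.4 N when 15 mm out, 1.4 N at its full 40 mm stroke). A steel tongue 4.5 mm high rises from the slideway just in front of the parked head and stops it.
- bay_right (a point): The same for the right bay (console y = -34 mm).
- head_small: The other treatment head, to be left parked: the same cartridge but with a SMALL round steel disc (12 mm diameter) on top. It is in the other bay, with the same pusher and tongue.
- key_left (a point): Centre of the top of the left eject key (console x = -26, y = +94 mm), 46 mm above the table when up. The key is a grey rectangular cap 40 mm long (console x) by 26 mm wide (y). It works the left bay, whose centre line (y = +34 mm) lies 60 mm beside it.
- key_right (a point): Centre of the top of the right eject key (console y = -94 mm, x = -26 mm), the mirror image; it works the right bay (console y = -34 mm).
- eject_left (a joint): Travel of the left eject key in m: 0 up, 0.007 fully down. It is pressed straight down, springs back, takes about 1.6 N to start and 4.5 N fully down; the tongue of its bay sinks with it and frees the head at about 0.0045.
- eject_right (a joint): The same for the right eject key.
- stop_left (a point): Point on the slideway's surface (30 mm above the table), on the left bay's centre line, 26 mm in front of the parked head's front face and level (in console x) with the middle of the key: a good place for a blocking finger, whose tip should be 3 to 15 mm above this surface.
- stop_right (a point): The same for the right bay.
- gel_bottle: Bystander: white bottle, 56 mm diameter, 160 mm high, behind and left of the console's keys. Origin at the centre of its underside.
- cream_jar: Bystander: white jar with lid, 58 mm diameter, 50 mm high, right of the console. Origin at the centre of its underside.
- tape_roll: Bystander: paper-coloured roll of tape, 68 mm diameter, 25 mm high, lying in front of the slideway's open end. Origin at the centre of its underside.
- carton: Bystander: cardboard carton 55 x 85 x 40 mm, left of the console. Origin at the centre of its underside.
- spray_bottle: Bystander: white bottle, 84 mm diameter, 185 mm high, far left. Origin at the centre of its underside.
- steel_bowl: Bystander: steel bowl, 110 mm diameter, 45 mm high, near right. Origin at the centre of its underside.
- cup: Bystander: white cup, 72 mm diameter, 85 mm high, far right. Origin at the centre of its underside.
There are look-alikes about, which are no part of the job. What is shaped like the head_large but blue or green is not meant.

How it is judged (in metres and radians):
On the way, in this order (a step that is already met when the one before it is completed fails the run):
1. a finger presses the eject key of the large head's bay (((y of head_large in the frame of console above 0 m and value of joint eject_left above 0.0035 m and contact force between the fingers and eject_left above 0.5 N) or (y of head_large in the frame of console below 0 m and value of joint eject_right above 0.0035 m and contact force between the fingers and eject_right above 0.5 N))).
2. the popped head is stopped by a finger, 6 to 42 mm out (x of head_large in the frame of console between -0.01 and 0.026 m and contact force between the fingers and head_large above 0.3 N and linear speed of head_large below 0.02 m/s), for 0.3 s.
At the end, for the whole second after the job is handed in: The large head lies flat on the slideway in line with its bay (within 6 mm), 6 to 42 mm out of its parked place, at rest (under 20 mm/s) and blocked by a finger (over 0.3 N); the small head is within 6 mm of its start and every bystander within 20 mm (all of step 2 and angle between head_large's own z axis and vertical below 0.12 rad and z of head_large in the frame of console between 0.026 and 0.036 m and (y of head_large in the frame of console between 0.028 and 0.04 m or y of head_large in the frame of console between -0.04 and -0.028 m) and distance of head_small from where it was at the start of the episode below 0.006 m and distance of each of gel_bottle, cream_jar, tape_roll, carton, spray_bottle, steel_bowl, cup from where it was at the start of the episode below 0.02 m); the arm keeps its last pose, push and grip.
It fails at once if the large head slides away (more than 50 mm out) (x of head_large in the frame of console below -0.018 m).
It fails at once if a head is lifted more than 8 mm or tipped over (z of any of head_large, head_small in the frame of console above 0.038 m or angle between any of head_large, head_small's own z axis and vertical above 0.35 rad).
It fails at once if the other head is moved or its key pressed (distance of head_small from where it was at the start of the episode above 0.01 m or (y of head_large in the frame of console above 0 m and value of joint eject_right above 0.003 m) or (y of head_large in the frame of console below 0 m and value of joint eject_left above 0.003 m)).
It fails at once if a bystander is moved more than 30 mm (distance of any of gel_bottle, cream_jar, tape_roll, carton, spray_bottle, steel_bowl, cup from where it was at the start of the episode above 0.03 m).
It also fails if it takes over 29 s, if anything falls off the work surface, if the arm or the gripper's body presses on something with over 40 N, if the wrist force passes 120 N, or if a joint passes its speed limit or range.

## Working session

There is one attempt and no reset: what is moved stays moved. The work goes in short steps, Python scripts to look and compute and a shell command to move; the robot and the scene stay as the last step left them, time stands still between calls to the robot, and variables do not carry over. Pictures are saved under pics/ and viewed, and the job is handed in when it is done.

```bash
mkdir -p pics
python3 - <<'E'
from plant import ctrl, eyes
import cv2
s=ctrl.get_state(); print({k:s[k] for k in ('time','ee_pos','tcp_rot','ft_force','gripper_width')}, ctrl.pinch_z)
for n in("scene","side","wrist"):
    f=eyes.grab_frame(n); cv2.imwrite(f"pics/{n}0.png",f["pixels"][:,:,::-1]); print(n,f["camera_matrix"],f["R"],f["t"])
E
```

```text
{'time': 0.0, 'ee_pos': array([0.17969573, 0.64989342, 0.2299966 ]), 'tcp_rot': array([-9.01239477e+01,  5.03439105e-03, -1.54575576e+01]), 'ft_force': array([ 0.08752687,  0.34882742, -0.09454357]), 'gripper_width': 0.9970484523134672} 0.0187
scene [[473.6033248    0.         256.98487014]
 [  0.         473.6033248  200.35765864]
 [  0.           0.           1.        ]] [[-0.11880883  0.99267389 -0.02197728]
 [ 0.64129742  0.05981835 -0.76495711]
 [-0.75803831 -0.10497763 -0.64370616]] [ 0.04704358 -0.30245375  1.94310063]
side [[373.10381054   0.         253.72365357]
 [  0.         373.10381054 194.23555309]
 [  0.           0.           1.        ]] [[ 0.80753271 -0.58982185 -0.00105689]
 [-0.40837068 -0.55781086 -0.72255134]
 [ 0.42558702  0.58391544 -0.69131646]] [-0.44064526  0.26808361  0.83365367]
wrist [[297.31863964   0.         249.40111038]
 [  0.         297.31863964 192.39661007]
 [  0.           0.           1.        ]] [[ 2.65867777e-01  9.64009361e-01 -5.26880442e-04]
 [ 9.23827301e-01 -2.54629587e-01  2.85844173e-01]
 [ 2.75422299e-01 -7.64835014e-02 -9.58275968e-01]] [-0.67362635 -0.03728688  0.37821625]
```

View pics/scene0.png

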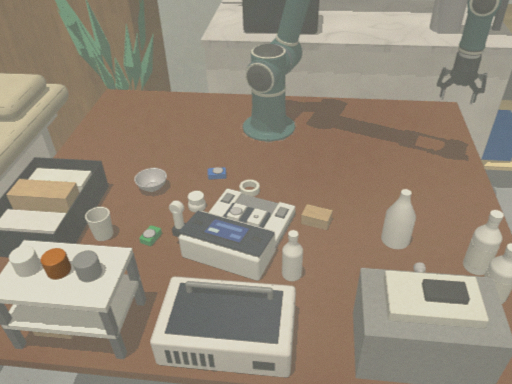

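View pics/side0.png

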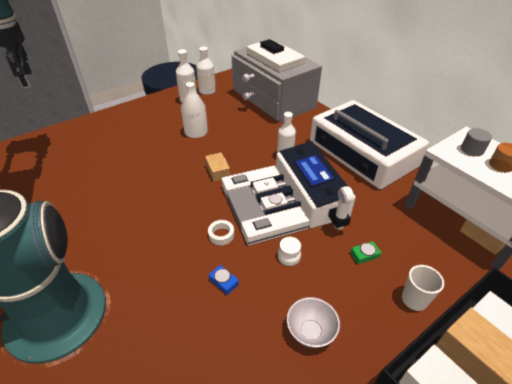

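View pics/wrist0.png

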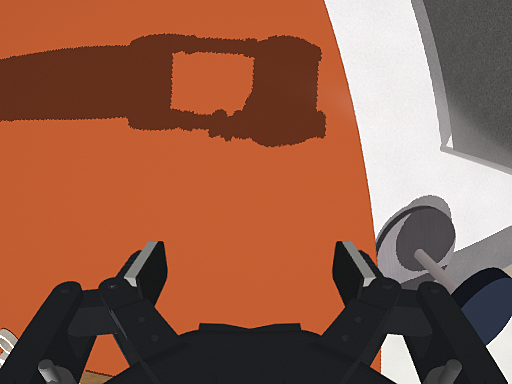

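Scene view: the console is at about (240,228) and the robot base at the top. In the side view it is at about (275,195). I'll enlarge both.

Run:
```python
import cv2
a=cv2.imread("pics/scene0.png")[180:280,160:340]; cv2.imwrite("pics/sc1.png",cv2.resize(a,None,fx=4.4,fy=4.4,interpolation=cv2.INTER_CUBIC))
a=cv2.imread("pics/side0.png")[130:250,200:360]; cv2.imwrite("pics/sd1.png",cv2.resize(a,None,fx=5,fy=5,interpolation=cv2.INTER_CUBIC))
```

```text
(no output)
```

View pics/sc1.png

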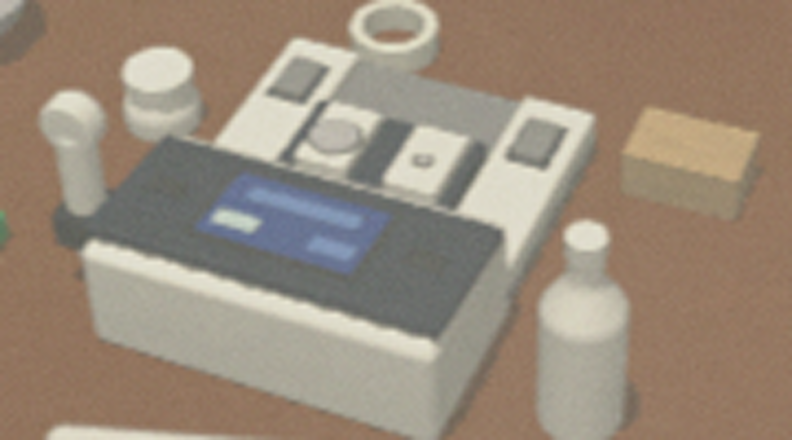

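View pics/sd1.png

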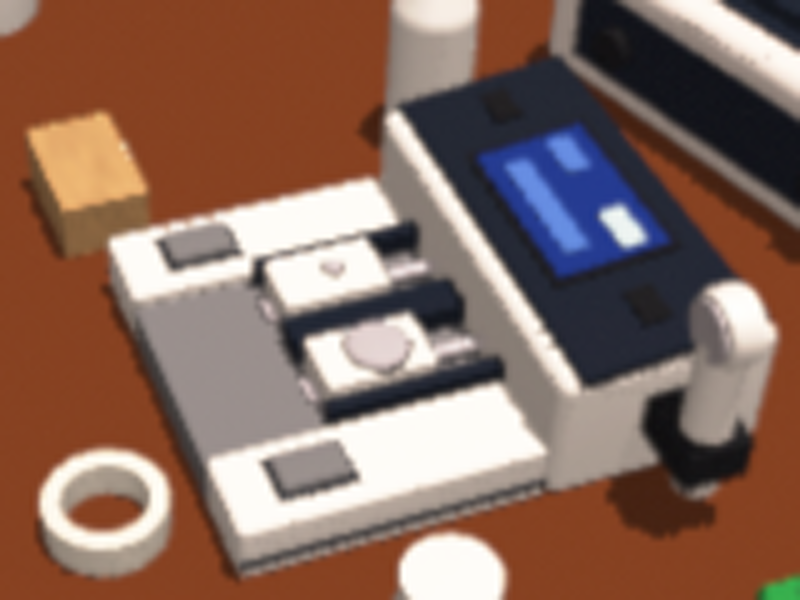

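Candidates: the disc at scene (236,211) / side (275,199) is large and steel. The one at scene (256,216) / side (266,183) is small, and the blue and green ones are off the console. The target is therefore the large head in the right bay (console y = -34), with the right key at scene (228,198) / side (262,223). Next I'll fit the console pose.

```bash
cat > fit.py <<'E'
import numpy as np
from plant import eyes
from scipy.optimize import least_squares
P=np.array([[-26,-94,46],[-26,94,46],[32,-34,56.5],[32,34,56]])/1000.
def T(p,X): 
    c,s=np.cos(p[2]),np.sin(p[2]); R=np.array([[c,-s,0],[s,c,0],[0,0,1]]); return X@R.T+np.array([p[0],p[1],0])
def proj(f,X):
    Y=X@f["R"].T+f["t"]; u=Y@f["camera_matrix"].T; return u[:,:2]/u[:,2:]
E
python3 - <<'E'
from fit import *
fs={n:eyes.grab_frame(n) for n in("scene","side")}
sc=np.array([[299,79],[537,141],[336,135],[423,160]]);sc=(sc+.5)/4.4-.5+[160,180]
sd=np.array([[313,467],[200,246],[378,345],[333,268]]);sd=(sd+.5)/5-.5+[200,130]
ob={"scene":sc,"side":sd}
for use in(["scene"],["side"],["scene","side"]):
    r=lambda p:np.concatenate([(proj(fs[n],T(p,P))-ob[n]).ravel() for n in use])
    q=least_squares(r,[.6,-.1,0]); print(use,q.x,np.degrees(q.x[2]),q.fun.round(1))
print(T(q.x,np.array([[-26,-94,46],[-26,-34,30],[-26,94,46.],[-75,0,30]])/np.array([1000.])))
E
```

```text
['scene'] [ 0.57028782  0.0012456  -0.29741608] -17.040686287804153 [-0.3 -0.4 -0.2  0.2  0.   0.   0.4  0.1]
['side'] [ 0.56287357 -0.00330437 -0.28130116] -16.117369379845872 [ 0.6 -0.3  0.2 -0.9 -0.4  0.7 -0.5  0.5]
['scene', 'side'] [ 0.56561578 -0.00064176 -0.28784177] -16.49211838693236 [-0.8 -1.2 -0.6 -1.  -0.3 -0.9  0.1 -1.   0.6 -1.3  0.7 -1.8 -0.3 -0.2
 -0.2 -0.4]
[[ 0.51400041 -0.08339351  0.046     ]
 [ 0.53103342 -0.02586198  0.03      ]
 [ 0.5673705   0.09687194  0.046     ]
 [ 0.49370137  0.0206495   0.03      ]]
```

Jaw axis is already nearly along console y. Target is the gripper centre over console (-26,-64), about world (0.522,-0.055), with finger spacing of 60 mm. I'll move above it first.

```bash
python3 -m crank '[[0.47,4,-8,0,0],[0.47,6,-12,0,0],[0.47,8,-16,0,0],[0.47,10,-20,0,0],[0.47,12,-24,0,0],[0.47,14,-28,0,0],[0.47,16,-32,0,0],[0.47,18,-36,0,0],[0.47,20,-40,0,0],[0.47,22,-44,0,0],[0.47,24,-48,0,0],[0.47,26,-52,0,0],[0.47,28,-56,0,0],[0.47,30,-60,0,-1],[0.47,32,-64,-1,-1],[0.47,33,-67,-3,-1],[0.47,34,-69,-5,-1],[0.47,34.2,-70.5,-7,-1],[0.47,34.2,-70.5,-8,-1],[0.47,34.2,-70.5,-8,-1]]'
python3 - <<'E'
from plant import ctrl, eyes
import cv2
for n in("scene","side","wrist"):
    f=eyes.grab_frame(n); cv2.imwrite(f"pics/{n}1.png",f["pixels"][:,:,::-1])
print(f["R"],f["t"])
E
```

```text
time: 1.92
ee_pos: [0.5211, -0.0582, 0.1479]
tcp_rot: [-90.1, 0.2, -16.6]
ft_force: [-1.1, 0.5, -0.3]
gripper_width: 0.529
[[ 2.85972672e-01  9.58237397e-01  8.49751849e-04]
 [ 9.19541508e-01 -2.74673665e-01  2.81065458e-01]
 [ 2.69560838e-01 -7.95956580e-02 -9.59688223e-01]] [-0.09487145 -0.50670026  0.15561937]
```

View pics/wrist1.png

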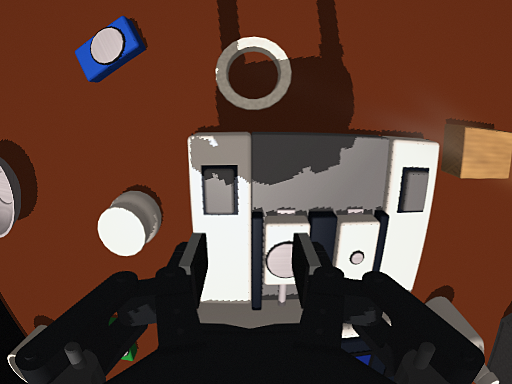

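View pics/side1.png

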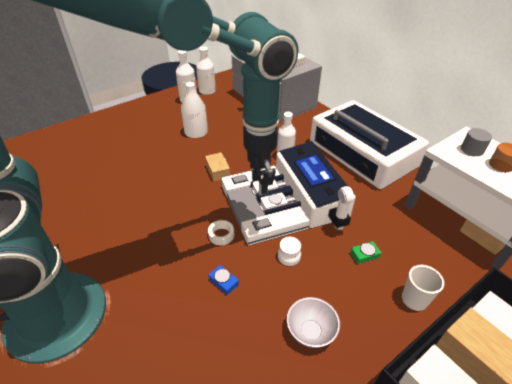

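Run:
```python
import cv2
a=cv2.imread("pics/wrist1.png")[120:320,180:450]; cv2.imwrite("pics/w1c.png",cv2.resize(a,None,fx=2.9,fy=2.9,interpolation=cv2.INTER_CUBIC))
```

```text
(no output)
```

View pics/w1c.png

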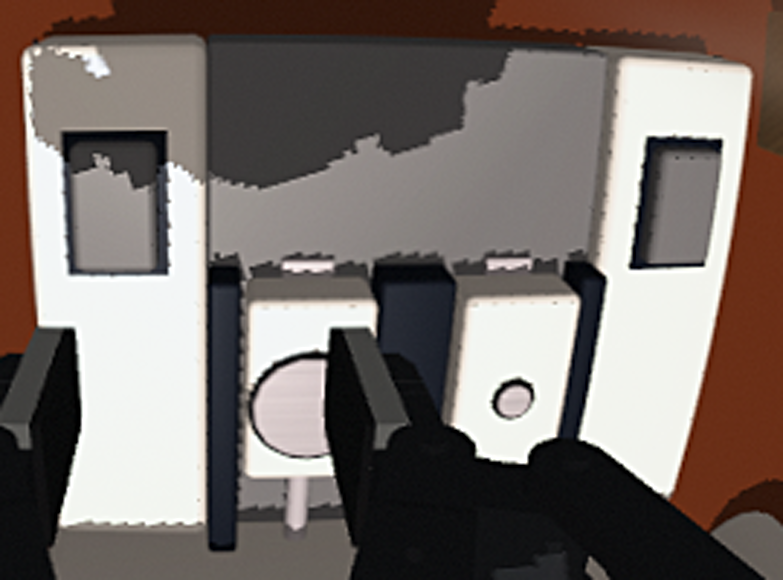

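```bash
cat >> fit.py <<'E'
def fish(f,X):
    Y=X@f["R"].T+f["t"]; r=np.hypot(Y[:,0],Y[:,1]); th=np.arctan2(r,Y[:,2]); K=f["camera_matrix"]
    return K[:2,2]+K[0,0]*(th/r)[:,None]*Y[:,:2]
E
python3 - <<'E'
from fit import *
from plant import ctrl
f=eyes.grab_frame("wrist"); s=ctrl.get_state()
ob=np.array([[114,204],[687,207],[303,405],[515,400],[312,298],[518,298]]);ob=(ob+.5)/2.9-.5+[180,120]
Q=np.vstack([P,[[0,-.034,.054],[0,.034,.054]]])
q=least_squares(lambda p:(fish(f,T(p,Q))-ob).ravel(),[.565,0,-.288]); print(q.x,np.degrees(q.x[2]),q.fun.round(1))
print(T(q.x,np.array([[-26,-94,46],[-26,-34,30],[-26,-64,30.]])/1000))
print(s["ee_pos"],s["tcp_rot"],s["ft_force"],s["time"])
e=s["ee_pos"];a=np.radians(s["tcp_rot"][2]);j=np.array([-np.sin(a),np.cos(a),0]);k=np.array([np.cos(a),np.sin(a),0])
pts=[e+sg*d*j+w*k+np.array([0,0,h]) for h in(0,.01) for sg in(-1,1) for d in(.0225,.037) for w in(-.011,.011)]
print(((fish(f,np.array(pts))-[180,120]+.5)*2.9-.5).round())
E
```

```text
[ 0.56555354  0.00155649 -0.29848312] -17.101823038832435 [-0.4  1.5 -1.3  2.3  1.2 -2.5 -1.5 -3.  -0.2  0.9  1.7  0.2]
[[ 0.51306051 -0.08064133  0.046     ]
 [ 0.53070475 -0.02329431  0.03      ]
 [ 0.52188263 -0.05196782  0.03      ]]
[ 0.52167253 -0.05386428  0.15146572] [-8.99673848e+01  4.76509450e-02 -1.64967619e+01] [0.38927703 0.64602603 0.51468493] 2.1167
[[ 85. 317.]
 [ 92. 423.]
 [  7. 316.]
 [ 17. 421.]
 [335. 317.]
 [328. 422.]
 [413. 316.]
 [402. 420.]
 [ 78. 341.]
 [ 85. 451.]
 [ -5. 339.]
 [  7. 448.]
 [344. 340.]
 [335. 450.]
 [426. 338.]
 [413. 447.]]
```

Wrist fit agrees with the earlier one within 3 mm, and the TCP is over the target within 2 mm. The fingertips look about 53 mm apart (centres), so I'll open slightly and descend to just above the key.

```bash
python3 -m crank '[[0.42,0,0,-2,-0.5],[0.42,0,0.1,-4,-0.5],[0.42,0,0.1,-6,-0.5],[0.42,0,0.1,-7.5,-0.5],[0.42,0,0.1,-8.5,-0.5],[0.42,0,0.1,-9.2,-0.5],[0.42,0,0.1,-9.5,-0.5],[0.42,0,0.1,-9.5,-0.5],[0.42,0,0.1,-9.5,-0.5]]'
python3 - <<'E'
from plant import ctrl, eyes
import cv2
for n in("scene","side","wrist"):
    f=eyes.grab_frame(n); cv2.imwrite(f"pics/{n}2.png",f["pixels"][:,:,::-1])
    if n=="side": cv2.imwrite("pics/sd2.png",cv2.resize(f["pixels"][130:250,200:360,::-1],None,fx=5,fy=5,interpolation=cv2.INTER_CUBIC))
s=ctrl.get_state(); print(s["ee_pos"],s["tcp_rot"],s["ft_force"],s["gripper_width"])
E
```

```text
time: 2.87
ee_pos: [0.5227, -0.0532, 0.0573]
tcp_rot: [-90.0, -0.1, -16.9]
ft_force: [0.2, 0.5, -0.0]
gripper_width: 0.581
[ 0.52277887 -0.05355388  0.05729246] [-89.982977    -0.10447853 -16.9630753 ] [ 0.33719201 -0.37231851 -0.0593428 ] 0.5768194593119954
```

View pics/wrist2.png

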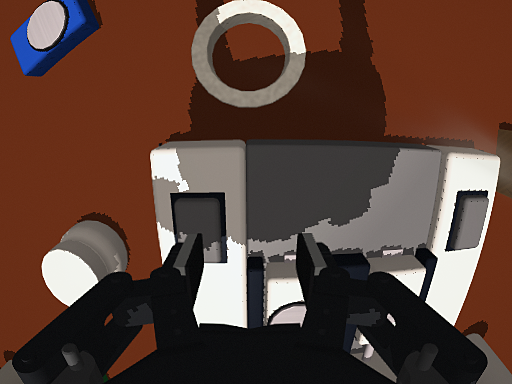

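View pics/sd2.png

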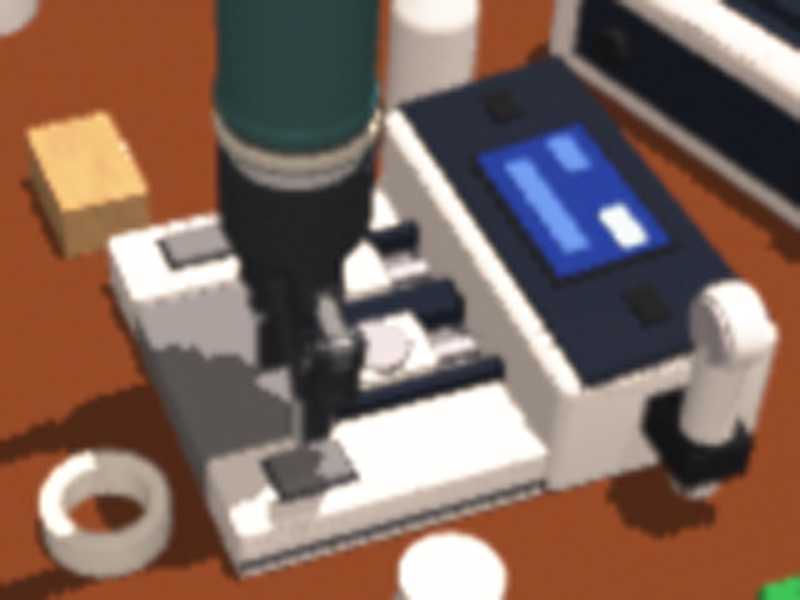

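```bash
cat > ov.py <<'E'
from fit import *
from plant import ctrl
import cv2,sys
def go(tag,pose,h=0.005,tip=(.0245,.033)):
    s=ctrl.get_state(); e=s["ee_pos"];a=np.radians(s["tcp_rot"][2]);j=np.array([-np.sin(a),np.cos(a),0]);k=np.array([np.cos(a),np.sin(a),0])
    def box(x0,x1,y0,y1,z): return T(pose,np.array([[x0,y0,z],[x1,y0,z],[x1,y1,z],[x0,y1,z]]))
    B=[(box(-.046,-.006,-.107,-.081,.046),(0,255,0)),(box(-.046,-.006,.081,.107,.046),(0,255,0)),(box(0,.064,-.054,-.014,.054),(255,255,0)),(box(-.075,.1,-.122,-.066,.038),(255,0,255))]
    for sg in(-1,1): B.append((np.array([e+sg*d*j+w*k+[0,0,h] for d,w in((tip[0],-.011),(tip[0],.011),(tip[1],.011),(tip[1],-.011))]),(0,0,255)))
    for n,(x,y,w,hh,m) in {"wrist":(130,120,270,200,2.9),"side":(220,160,110,80,7),"scene":(205,180,110,80,7)}.items():
        f=eyes.grab_frame(n); im=cv2.resize(f["pixels"][y:y+hh,x:x+w,::-1],None,fx=m,fy=m,interpolation=cv2.INTER_CUBIC)
        for p,c in B:
            q=((fish if n=="wrist" else proj)(f,p)-[x,y]+.5)*m-.5
            cv2.polylines(im,[q.round().astype(int)],True,c,1)
        cv2.imwrite(f"pics/{n}_{tag}.png",im)
E
python3 - <<'E'
from ov import *
go("o2",[.5655,.0010,-.295])
E
```

```text
(no output)
```

View pics/wrist_o2.png

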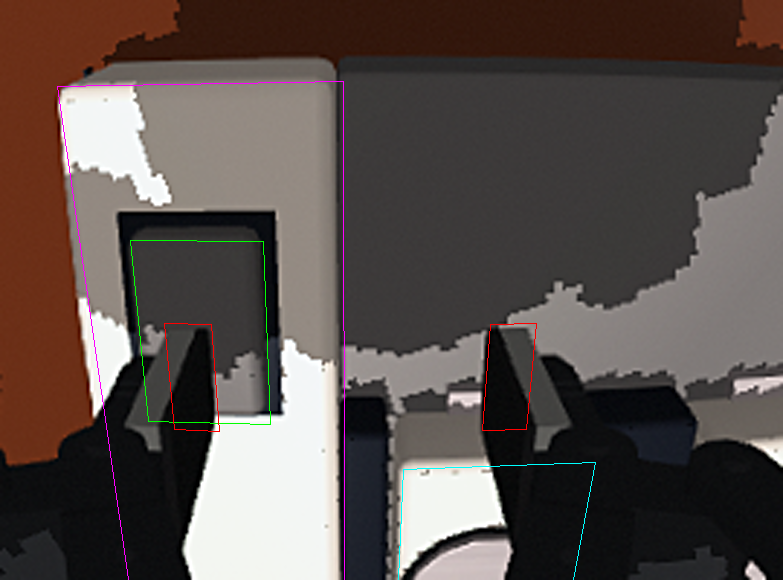

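View pics/side_o2.png

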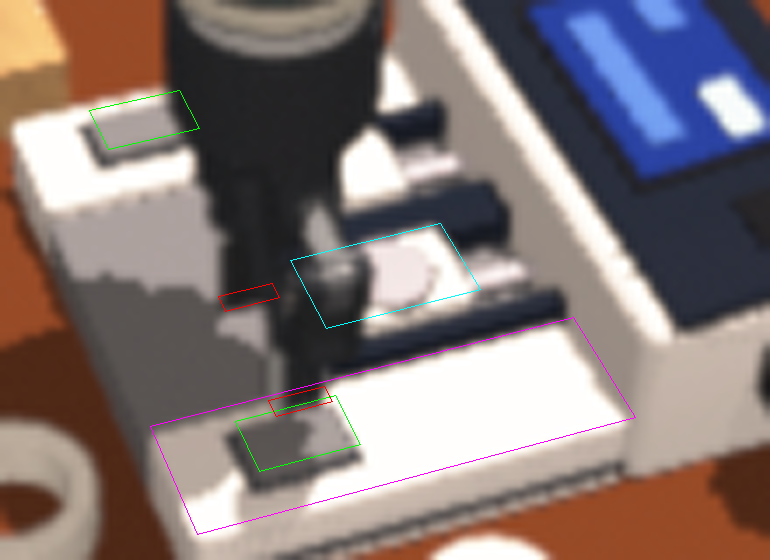

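View pics/scene_o2.png

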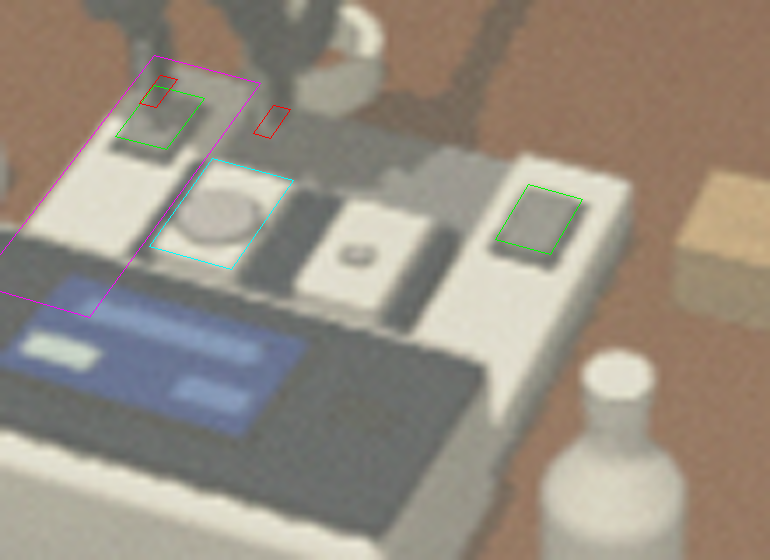

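The console sits about 2 mm nearer the robot than my overlay, and the fingertips otherwise sit over the key and the bay line. I'll shift 2 mm and lower gently.

```bash
python3 -m crank '[[0.42,-0.2,0.05,-0.4,0],[0.42,-0.2,0.05,-0.8,0],[0.42,-0.2,0.05,-1.1,0],[0.42,-0.2,0.05,-1.3,0],[0.42,-0.2,0.05,-1.3,0],[0.42,-0.2,0.05,-1.3,0]]'
python3 - <<'E'
from ov import *
go("o3",[.5636,.0016,-.295],0.005)
s=ctrl.get_state(); print(s["ee_pos"],s["ft_force"])
E
```

```text
time: 3.67
ee_pos: [0.5196, -0.0529, 0.043]
tcp_rot: [-90.0, 0.1, -17.0]
ft_force: [-0.7, -0.1, 0.6]
gripper_width: 0.58
[ 0.52009894 -0.0529592   0.04334596] [-0.15563173  0.76671452 -0.06791366]
```

View pics/wrist_o3.png

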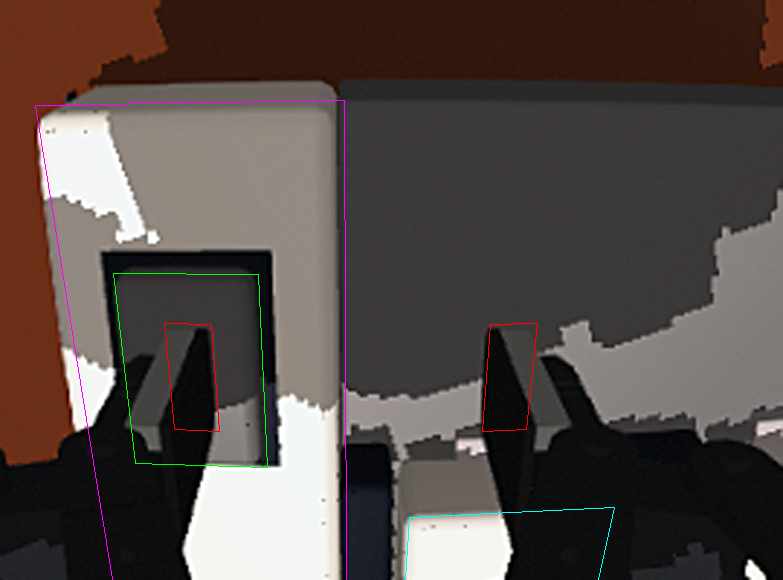

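View pics/side_o3.png

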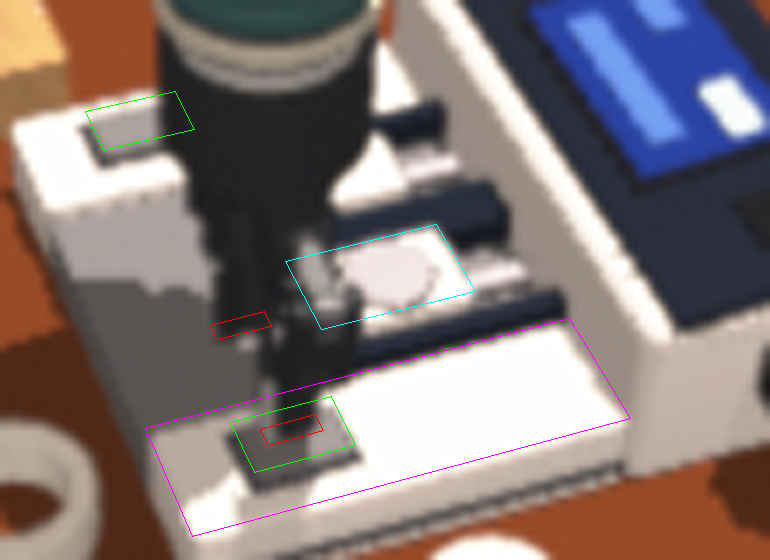

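```bash
python3 -m crank '[[0.42,0,0,-0.2,0],[0.42,0,0,-0.4,0],[0.42,0,0,-0.4,0],[0.42,0,0,-0.4,0]]'; python3 -m crank '[[0.42,0,0,-0.1,0],[0.42,0,0,-0.2,0],[0.42,0,0,-0.2,0],[0.42,0,0,-0.2,0]]'
```

```text
time: 4.15
ee_pos: [0.5203, -0.053, 0.0395]
tcp_rot: [-90.0, -0.0, -17.0]
ft_force: [-0.3, 0.3, 2.0]
gripper_width: 0.579
time: 4.48
ee_pos: [0.52, -0.0529, 0.0374]
tcp_rot: [-90.0, -0.0, -16.9]
ft_force: [-0.3, 0.7, 4.4]
gripper_width: 0.581
```

Contact: 4.4 N upward, on the key. I'll press further.

```bash
python3 -m crank '[[0.42,0,0,-0.1,0],[0.42,0,0,-0.2,0],[0.42,0,0,-0.2,0],[0.42,0,0,-0.2,0]]'
python3 - <<'E'
from ov import *
go("o4",[.5636,.0016,-.295],0.005)
for i in range(3):
  eyes.grab_frame("side"); s=ctrl.get_state(); print(s["ee_pos"],s["ft_force"])
E
```

```text
time: 4.82
ee_pos: [0.52, -0.0529, 0.036]
tcp_rot: [-90.0, -0.0, -17.0]
ft_force: [-2.8, 2.3, 8.9]
gripper_width: 0.581
[ 0.5200581  -0.05292903  0.03595984] [-2.07954097  0.82963064  8.2271398 ]
[ 0.52003193 -0.05293035  0.03595155] [-2.20387196  0.43167929  8.2400627 ]
[ 0.52005565 -0.05292036  0.03598276] [-3.14705705  1.18375119  8.90086386]
```

View pics/wrist_o4.png

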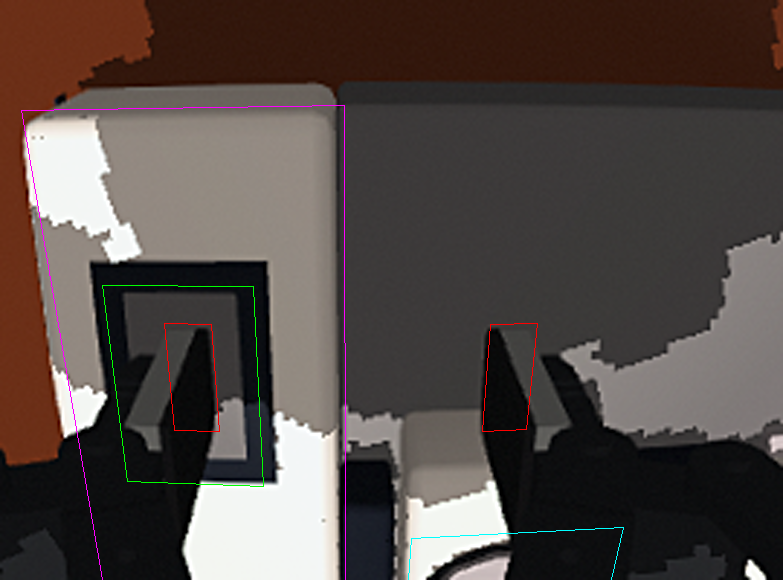

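View pics/side_o4.png

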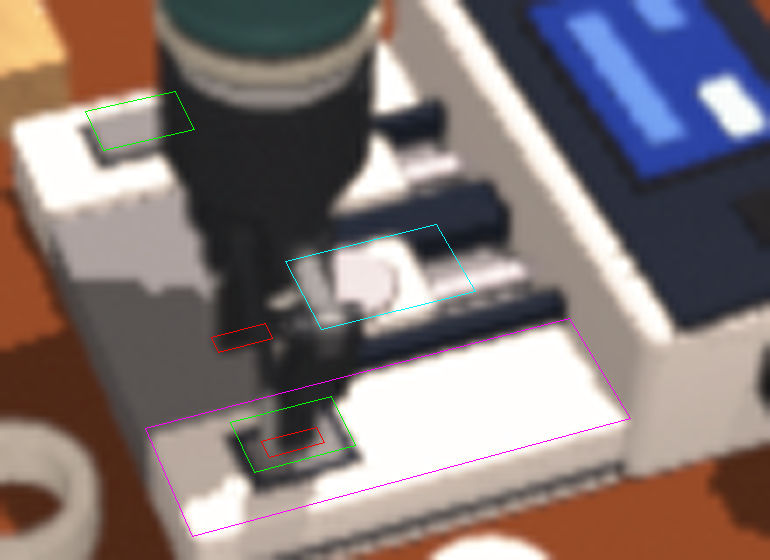

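The key is fully down (8.5 N, bottomed). The head has slid out against the finger, with a steady force of about 2.4 N along console -x, which matches the spring at 15 mm out. I'll hold briefly and check how far out it is.

```bash
python3 -m crank '[[0.42,0,0,0,0],[0.42,0,0,0,0],[0.42,0,0,0,0],[0.42,0,0,0,0],[0.42,0,0,0,0],[0.42,0,0,0,0]]'
python3 - <<'E'
from fit import *
from plant import ctrl
import cv2
f=eyes.grab_frame("side"); cv2.imwrite("pics/sideF.png",cv2.resize(f["pixels"][160:240,220:330,::-1],None,fx=7,fy=7,interpolation=cv2.INTER_CUBIC))
p=[.5636,.0016,-.295]
for d in(0,.01,.015,.02,.025,.03): print(d,((proj(f,T(p,np.array([[.032-d,-.034,.0565]])))-[220,160]+.5)*7-.5).round(0))
print(ctrl.get_state()["ft_force"])
w=eyes.grab_frame("wrist"); cv2.imwrite("pics/wristF.png",w["pixels"][:,:,::-1])
E
```

```text
time: 5.62
ee_pos: [0.52, -0.0529, 0.0359]
tcp_rot: [-90.0, -0.0, -17.0]
ft_force: [-2.1, 1.2, 8.9]
gripper_width: 0.579
0 [[380. 271.]]
0.01 [[356. 277.]]
0.015 [[344. 280.]]
0.02 [[332. 283.]]
0.025 [[320. 286.]]
0.03 [[308. 289.]]
[-1.87484091  1.65286147  7.12627237]
```

View pics/sideF.png

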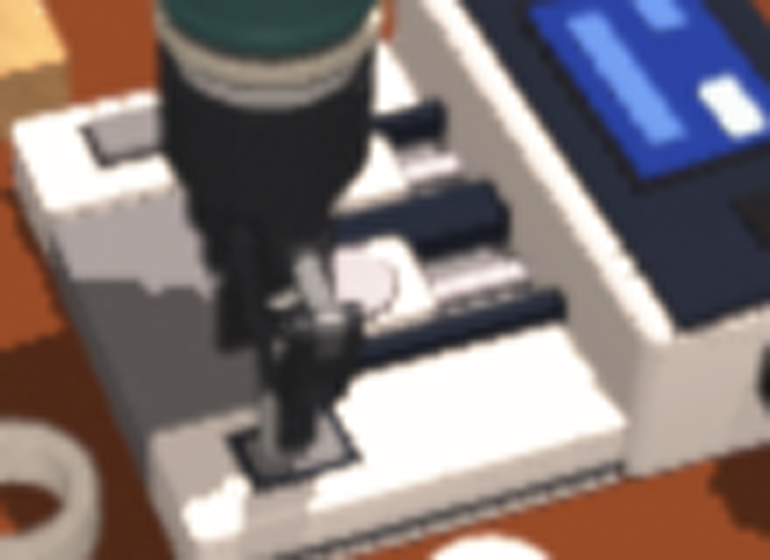

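View pics/wristF.png

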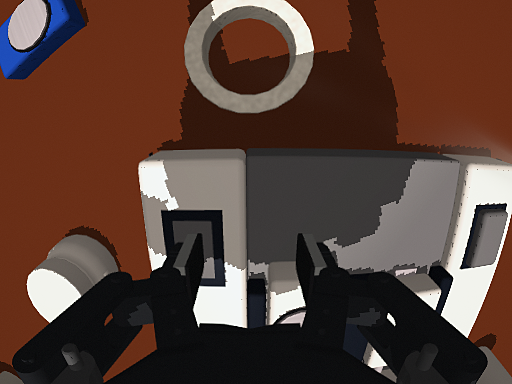

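The disc's right edge in the side crop moved from column 437 to 397, so the head is about 16 mm out. It is level, in line and steady, and its rear is still in the bay. Handing in.

```bash
python3 -c "
from plant import ctrl
print(ctrl.finish_job()); s=ctrl.get_state(); print(s['time'],s['ee_pos'],s['ft_force'])"
```

```text
the job is handed in; nothing more can be done
None
the job is handed in; nothing more can be done
```

I pressed the right eject key with one finger, and the other finger stopped the large-disc head as it popped out of the right bay. I handed the job in at about 5.7 s with the arm still holding that pose; no verdict was reported.

**Last checks before handing in:**
- **Key:** fully down, with about 7–9 N of downward push.
- **Head:** about 16 mm out, level and in line with its bay, with its rear still inside. It pushed steadily on the blocking finger with about 2.4 N, as expected for its spring at that distance.
- **Everything else:** the small head, its key and the nearby bystanders looked unmoved in the last pictures. I did not measure them, and the last pictures did not cover the far ones.

**Disagreements:** the separate fits of the console's position differed by up to 7 mm. I settled it with overlays in the wrist view, then moved 2 mm toward the robot before pressing. The state could not be read after hand-in, so nothing was checked after that.

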